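# Pack the two L-shaped printing stamps into their tray

### The arm

A 6-joint arm with a two-finger parallel gripper is mounted at the origin on the work surface. World frame = base frame: x ahead of the robot, y to its left, z up, the work surface at z = 0. Lengths are in mm, angles in rad, forces in N, time in s.
With the tool pointing down it reaches from about 350 to 975 mm from the base axis. Payload 17.4 kg.
Tool frame: the origin (TCP) lies on the mounting face of the last link; the fingertips stand 173 mm ahead of it and the grasp point (between the pads) lies 155 mm ahead of it; z points along the fingers, y is the direction in which the jaws open and shut (so a half turn about z gives the same grasp; the last joint's range is limited). The gripper opens to 85 mm and grips with 20 to 120 N. Pads are 22 mm wide; open, the fingers measure 114 mm over their backs; the gripper's body (76 mm by 85 mm) begins 54 mm behind the grasp point. The pads swing forward as they close: fully open they stand 13 mm farther back than shut.
Start: joints at [-0.038, 0.116, 1.442, -0, 1.584, -0.038], TCP at [675.007, -0.009, 404.703] pointing down, gripper open.
Joint ranges: [-2.83, 2.83], [-0.83, 2.19], [0.07, 2.5], [-1.14, 4.28], [0.01, 3], [-2.97, 2.97]. Speed limits (rad/s): [1.89, 1.89, 2.22, 3.14, 3.14, 3.14].

### API

Orientations are given as [roll, pitch, yaw] about the fixed x, y, z axes, in that order (R = Rz(yaw) Ry(pitch) Rx(roll)).
In Python, from station import get_state, get_image, camera_info, job_done, silhouettes, mark_of gives the robot as it stands. The module is installed in compiled form; this text tells all that it offers.
- The arm moves only by the shell command python3 -m crank 'ROWS' [OPENING] [FORCE]. ROWS is JSON, a list that holds one entry, the list of rows, each a list of 6 numbers: the shift along the tool's x, y, z in cm, then the turn, a rotation vector about the tool's x, y, z in degrees. In form: [[[tx, ty, tz, rx, ry, rz], ...]]. A call has 1 to 12 rows; each row is the pose to reach, as a shift and turn from the pose commanded when the call began, along the tool's axes at that moment; what a row does not reach only later rows make up. A row lasts 1/8 s, in which the tool goes at most 62.5 mm and 10.7 degrees, less where a joint would pass 70% of its speed; a pose out of reach is approached as far as the arm can. A call with a gripper value outside its range is refused whole. OPENING is the gripper's target within -1 to 1 (fully open at 1, half-way at 0, shut at -1), set as the call begins (- or left out, the last holds). The fingers move at their own pace and stop on an object; FORCE is the grip in N (left out, the last holds). Time passes only in rows, so rows that repeat a pose let the fingers close. It gives the time, the measured TCP pose, the force and the opening at its end, in the units of the state.
- get_state(): the state, without advancing time (a new reading comes with each control period).
- get_image(name): name is "scene" or "side" or "wrist"; returns the picture (480x640x3 uint8, blue, green, red); there is no depth.
- camera_info(name): a dict with "fx", "fy", "cx", "cy" (pixels), "rvec" (rotation vector, rad) and "tvec" (3), from world to camera coordinates, as OpenCV has them. Camera axes: x right, y down, z forward; pixel columns grow to the right and rows downward; lengths in mm; the calibration is good to about 2 mm. A picture is of the moment at which its call begins: read the wrist's pose just before it. camera_info takes no time and is no camera call; for the wrist camera it gives the pose at the moment of the call.
- job_done(): hands the job in, once; it reports no verdict.
Trained networks look in the newest picture that a camera, given by its name, has taken for a name from the list of things; names that differ only in an ending like _2 or _b are one class to them, and where a whole thing is asked for, a point or a joint stands for the part that bears it (a point fixed in the world has none). Each returns a list of dicts, best first, with "score" (0 to 1); they miss things now and then, are a little off and sometimes report something else, mostly with a low value. They report only what shows in the picture. A call takes as long as a camera call.
- silhouettes(target, camera): "mask" (480x640 bool, what is visible of it) and "uv" ([column, row] in pixels, amid what is visible of it).
- mark_of(target, camera): "uv" ([column, row] in pixels: a listed point, or the origin of a listed thing).
The state is a dict: "clock": time; "q": joint angles; "qd": joint speeds; "joint_torque": joint torques, N m; "position": TCP position; "eef_rot": TCP orientation; "wrist_force": force on the tool from outside, world axes, zero at the start; "ft_torque": the same for the moment, N m; "grip_width": opening from 0.0 (shut) to 1.0 (fully open).
Only numpy, scipy, OpenCV 4.12 (cv2) and the standard library are available. Lean on these libraries where they do the work, as an engineer would, in place of code of your own. Each camera call takes 0.05 s, during which the arm holds its last target.

### The job

Clear up after printing: put both L-shaped stamps, the blue one and the green one, into the shallow wooden tray, turned so that they interlock and each lies flat on the tray's floor, grip up. Set them down gently rather than dropping them, and leave the red T-shaped stamp where it is.

Things in the scene. Friction and masses are not known exactly. Their poses are not given: they have to be found in the camera images.
- tray_floor (a point): Shallow dark-wood tray, fixed, cork floor 115 (x) by 165 mm (y) inside, walls 6 mm thick, rims 10 mm above the floor. Point: centre of the floor's top face, z up. The two Ls fit with about 9 mm to spare all round: outer corners in diagonally opposite tray corners (either diagonal, either stamp), one leg along a short wall, one along a long wall, half a turn apart.
- stamp_blue_grip (a point): Loose hand stamp, about 170 g: L-shaped block, back painted blue, 16 mm thick, legs 95 mm long outside, 42 mm wide. Pale grip on its back, 44 long, 18 wide, 48 tall. Point: grip's centre, 40 mm above the underside. z up, x along the grip's length. Outer corner of the L at x = y = -32 mm; legs run from it to x = 63 (y -32 to 10) and to y = 63 (x -32 to 10).
- stamp_green_grip (a point): Loose hand stamp, about 170 g: L-shaped block, back painted green, 16 mm thick, legs 95 mm long outside, 42 mm wide. Pale grip on its back, 44 long, 18 wide, 48 tall. Point: grip's centre, 40 mm above the underside. z up, x along the grip's length. Outer corner of the L at x = y = -32 mm; legs run from it to x = 63 (y -32 to 10) and to y = 63 (x -32 to 10).
- stamp_red_grip (a point): A stamp of the same make with a red back but T-shaped: it does not belong in this tray and stays where it is. Bar of the T 95 x 42 mm, stem 42 mm wide reaching 60 mm from the grip; same grip, this point at its centre 40 mm above the underside. Loose.

How it is judged:
By the outcome, as a careful person would: the job done as asked, in the order asked, and still so for the second after the job is handed in, with the robot touching nothing.
It also fails if it takes over 58 s, if anything falls off the work surface, if the arm or the gripper's body presses on something with over 40 N, if the wrist force passes 120 N, or if a joint passes its speed limit or range.

## Working session

There is one attempt and no reset: what is moved stays moved. The work goes in short steps, Python scripts to look and compute and a shell command to move; the robot and the scene stay as the last step left them, time stands still between calls to the robot, and variables do not carry over. Pictures are saved under pics/ and viewed, and the job is handed in when it is done.

```bash
mkdir -p pics; python3 - <<'E'
from station import *
import cv2
s=get_state();print(s['clock'],s['position'],s['eef_rot'],s['grip_width'])
for n in ['scene','side','wrist']:
    im=get_image(n);cv2.imwrite(f'pics/{n}0.png',im)
    c=camera_info(n);print(n,c)
    for t in ['tray_floor','stamp_blue_grip','stamp_green_grip','stamp_red_grip']:
        print(t,[(round(d['score'],2),[round(float(x),1) for x in d['uv']]) for d in mark_of(t,n)])
E
```

```text
0.0 [ 6.75016640e+02 -6.10276377e-03  4.03963565e+02] [-3.14045103e+00 -3.23443997e-05  1.57080053e+00] 0.9975309852339602
scene {'fx': 512.7090736247983, 'fy': 512.7090736247983, 'cx': 317.5886261840855, 'cy': 234.5385724125997, 'rvec': array([ 1.04730058,  2.39458325, -1.09576012]), 'tvec': array([ 373.36298282, -213.56820714, 1086.24773846])}
tray_floor [(0.83, [314.4, 243.8])]
stamp_blue_grip [(0.62, [260.3, 160.6]), (0.51, [521.9, 290.1])]
stamp_green_grip [(0.8, [429.7, 383.1])]
stamp_red_grip [(0.86, [522.0, 288.3])]
side {'fx': 535.933921456953, 'fy': 535.933921456953, 'cx': 318.83312401459744, 'cy': 228.6806688204192, 'rvec': array([ 0.41409384, -2.68653788,  1.27900852]), 'tvec': array([499.47909844, 151.07604997, 948.95879194])}
tray_floor [(0.77, [337.6, 242.3])]
stamp_blue_grip [(0.82, [391.6, 178.9])]
stamp_green_grip [(0.71, [215.9, 324.0])]
stamp_red_grip [(0.77, [334.3, 355.5])]
wrist {'fx': 345.1027819324244, 'fy': 345.1027819324244, 'cx': 320.1338513441379, 'cy': 236.71639743363104, 'rvec': array([-2.88056463e+00,  9.15599967e-04,  2.11229278e-04]), 'tvec': array([-673.68825719,  -32.01309578,  379.03643737])}
tray_floor [(0.9, [162.4, 239.7])]
stamp_blue_grip [(0.8, [115.3, 424.6])]
stamp_green_grip []
stamp_red_grip [(0.29, [161.9, 238.7])]
```

View pics/scene0.png

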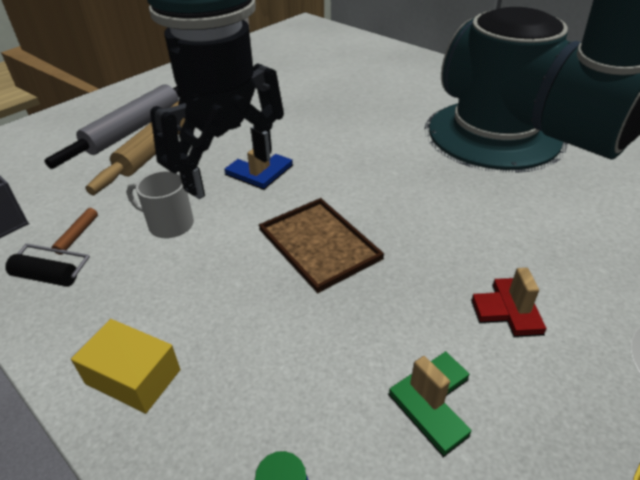

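View pics/side0.png

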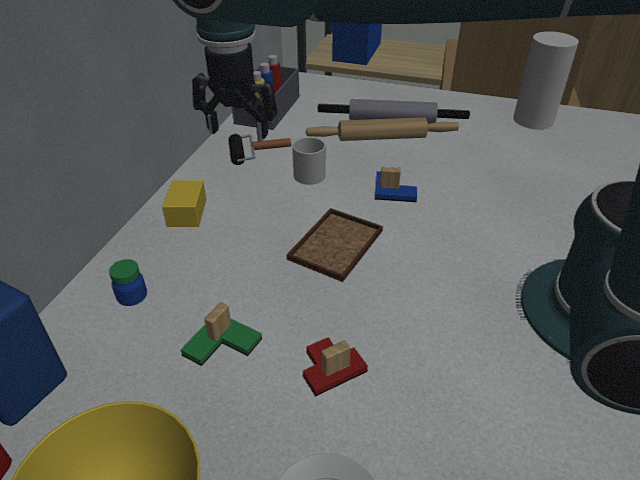

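View pics/wrist0.png

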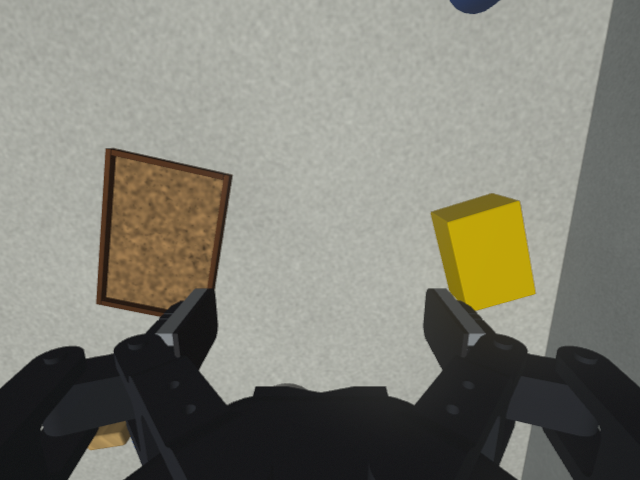

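The scene view shows the blue L at about (260,165), the tray at (320,243), the green L at (430,400) and the red T at (515,305). The side view agrees. All the stamps lie flat with grip up. Next I'll fit the stamp models to the silhouettes.

```bash
cat > h.py <<'E'
import numpy as np,cv2
from scipy.optimize import minimize
def proj(c,P):
    return cv2.projectPoints(np.array(P,float).reshape(-1,3),np.array(c['rvec']),np.array(c['tvec']),np.array([[c['fx'],0,c['cx']],[0,c['fy'],c['cy']],[0,0,1.]]),None)[0].reshape(-1,2)
def tri(cs,uvs):
    A=[]
    for c,(u,v) in zip(cs,uvs):
        P=np.array([[c['fx'],0,c['cx']],[0,c['fy'],c['cy']],[0,0,1.]])@np.c_[cv2.Rodrigues(np.array(c['rvec']))[0],c['tvec']]
        A+= [u*P[2]-P[0],v*P[2]-P[1]]
        A[-1]=A[-1]/np.linalg.norm(A[-1][:3]);A[-2]=A[-2]/np.linalg.norm(A[-2][:3])
    A=np.array(A);return np.linalg.lstsq(A[:,:3],-A[:,3],rcond=None)[0]
def ray(c,uv,z):
    R=cv2.Rodrigues(np.array(c['rvec']))[0];o=-R.T@c['tvec']
    d=R.T@np.array([(uv[0]-c['cx'])/c['fx'],(uv[1]-c['cy'])/c['fy'],1]);return o+d*(z-o[2])/d[2]
def box(x0,x1,y0,y1,z0,z1): return np.array([[x,y,z] for x in(x0,x1) for y in(y0,y1) for z in(z0,z1)],float)
L=[box(-32,63,-32,10,-40,-24),box(-32,10,-32,63,-40,-24),box(-22,22,-9,9,-24,24-0)]
L[2][:,2]=np.where(L[2][:,2]>0,24,-24)
def render(c,p,S=4,parts=L):
    x,y,z,a=p;m=np.zeros((480*S,640*S),np.uint8)
    R=np.array([[np.cos(a),-np.sin(a),0],[np.sin(a),np.cos(a),0],[0,0,1]])
    for b in parts:
        h=cv2.convexHull(((proj(c,b@R.T+[x,y,z])+.5)*S*16).astype(np.int32))
        cv2.fillConvexPoly(m,h,255,shift=4)
    return cv2.resize(m,(640,480),interpolation=cv2.INTER_AREA)/255.
def fit(cs,masks,p0,z=40.,free=True):
    # p0 x,y ; try yaws
    def cost(q):
        a=0;b=0
        for c,m in zip(cs,masks):
            r=render(c,(q[0],q[1],z,q[2]/50),2);a+=np.minimum(r,m).sum();b+=np.maximum(r,m).sum()
        return 1-a/b
    best=min(((cost((p0[0],p0[1],t*50)),t) for t in np.arange(-np.pi,np.pi,.2)))
    r=minimize(cost,[p0[0],p0[1],best[1]*50],method='Nelder-Mead',options=dict(initial_simplex=np.array([p0[0],p0[1],best[1]*50])+np.array([[0,0,0],[8,0,0],[0,8,0],[0,0,8]]),xatol=.1,fatol=1e-4))
    return r.x[0],r.x[1],r.x[2]/50,1-r.fun
E
python3 - <<'E'
from station import *
from h import *
cs=[camera_info('scene'),camera_info('side')]
uv={'b':[(260.3,160.6),(391.6,178.9)],'g':[(429.7,383.1),(215.9,324)],'r':[(522,288.3),(334.3,355.5)],'t':[(314.4,243.8),(337.6,242.3)]}
for k in uv: print(k,tri(cs,uv[k]).round(1))
ims=[get_image('scene'),get_image('side')]
for n,k in(('blue','b'),('green','g')):
    ms=[]
    for i,cam in enumerate(('scene','side')):
        d=silhouettes(f'stamp_{n}_grip',cam);print(n,cam,[(round(x['score'],2),np.round(x['uv']),x['mask'].sum()) for x in d])
        e=min(d,key=lambda x:np.hypot(*(np.array(x['uv'])-uv[k][i])));ms.append(e['mask'].astype(float))
    p0=tri(cs,uv[k])
    for sel in([0,1],[0],[1]):
        f=fit([cs[i] for i in sel],[ms[i] for i in sel],p0);print(n,sel,np.round(f,3))
        if len(sel)==2:
            for i in sel:
                r=(render(cs[i],(f[0],f[1],40,f[2]))>.5).astype(np.uint8)
                cv2.drawContours(ims[i],cv2.findContours(r,0,1)[0],-1,(0,255,255),1)
for i,im in enumerate(ims): cv2.imwrite(f'pics/fit{i}.png',im)
# tray: dark wood+cork segmentation hull
for i,c in enumerate(cs):
    im=get_image(['scene','side'][i]);hsv=cv2.cvtColor(im,cv2.COLOR_BGR2HSV)
    m=((hsv[...,1]>80)&((hsv[...,0]<25)|(hsv[...,0]>170))).astype(np.uint8)
    u,v=map(int,uv['t'][i]);n,l=cv2.connectedComponents(m);mm=(l==l[v,u]).astype(np.uint8)
    ct=max(cv2.findContours(mm,0,1)[0],key=cv2.contourArea);print(i,mm.sum())
    q=cv2.approxPolyDP(cv2.convexHull(ct),8,True).reshape(-1,2);print(q.tolist())
    for z in(0,10,15): print(z,[ray(c,p,z)[:2].round(1).tolist() for p in q])
E
```

```text
b [ 432.1 -253.4   37.5]
g [620.6 253.3  40.3]
r [415.6 261.9  45.3]
t [500.3 -49.6  -3. ]
blue scene [(0.93, array([258., 169.]), np.int64(1556))]
blue side [(0.96, array([392., 189.]), np.int64(1079))]
blue [0, 1] [ 436.05  -255.764   -2.945    0.854]
blue [0] [ 434.592 -255.423   -2.947    0.824]
blue [1] [ 437.195 -257.896   -2.929    0.936]
green scene [(0.78, array([436., 398.]), np.int64(4802)), (0.7, array([320., 243.]), np.int64(6444))]
green side [(0.74, array([219., 336.]), np.int64(2427))]
green [0, 1] [619.358 249.628   1.355   0.935]
green [0] [619.083 249.741   1.355   0.954]
green [1] [622.223 248.183   1.357   0.949]
0 6034
[[320, 199], [382, 255], [317, 291], [260, 225]]
0 [[410.3, -120.3], [451.4, 53.7], [576.9, 29.9], [532.0, -147.2]]
10 [[419.7, -111.2], [460.1, 59.7], [583.4, 36.3], [539.2, -137.6]]
15 [[424.3, -106.6], [464.4, 62.7], [586.6, 39.5], [542.9, -132.8]]
1 3760
[[330, 209], [381, 227], [342, 281], [287, 259]]
0 [[547.2, -153.9], [424.9, -125.0], [460.0, 56.9], [581.2, 29.8]]
10 [[543.4, -141.2], [422.9, -112.7], [457.4, 66.8], [577.0, 40.0]]
15 [[541.6, -134.8], [421.8, -106.5], [456.1, 71.7], [574.8, 45.1]]
```

View fits.

```bash
python3 - <<'E'
from h import *
a=cv2.imread('pics/fit0.png');b=cv2.imread('pics/fit1.png')
o=np.hstack([cv2.resize(a[120:220,200:320],None,fx=3,fy=3),cv2.resize(b[150:220,340:450],None,fx=3.3,fy=3.3)[:231].copy() if 0 else cv2.resize(b[140:240,340:460],None,fx=3,fy=3)])
o2=np.hstack([cv2.resize(a[340:460,370:490],None,fx=3,fy=3)[:300],cv2.resize(b[290:390,165:285],None,fx=3,fy=3)])
cv2.imwrite('pics/ov.png',np.vstack([o,o2]))
from station import camera_info
from scipy.optimize import minimize
cs=[camera_info(n) for n in('scene','side','wrist')]
ims=[cv2.imread(f'pics/{n}0.png') for n in('scene','side','wrist')]
ms=[]
for im,(u,v) in zip(ims,[(314,244),(337,242),(162,230)]):
    hsv=cv2.cvtColor(im,cv2.COLOR_BGR2HSV)
    m=((hsv[...,1]>80)&((hsv[...,0]<25)|(hsv[...,0]>170))).astype(np.uint8)
    n,l=cv2.connectedComponents(m);mm=(l==l[v,u]).astype(np.uint8)
    ct=max(cv2.findContours(mm,0,1)[0],key=cv2.contourArea)
    m2=np.zeros_like(mm);cv2.fillPoly(m2,[cv2.convexHull(ct)],1);ms.append(m2.astype(float));print(m2.sum())
for sel in([0,1],[0],[1],[2],[0,1,2]):
    def cost(q):
        A=B=0
        for i in sel:
            r=render(cs[i],(q[0],q[1],0,q[2]/50),2,[box(-63.5,63.5,-88.5,88.5,0,q[3])])
            m=ms[i]
            if i==2: r=r[:285];m=m[:285]
            A+=np.minimum(r,m).sum();B+=np.maximum(r,m).sum()
        return 1-A/B
    x0=np.array([500,-43,-11,13.])
    r=minimize(cost,x0,method='Nelder-Mead',options=dict(initial_simplex=x0+np.vstack([np.zeros(4),np.eye(4)*6]),xatol=.05,fatol=1e-5))
    print(sel,r.x.round(2),'yaw',round(r.x[2]/50,4),r.fun)
E
```

```text
6148
3943
17927
[0, 1] [500.37 -41.97 -10.93  11.55] yaw -0.2187 0.04518919580815095
[0] [496.17 -42.67 -10.9    7.42] yaw -0.2179 0.016196606395167068
[1] [502.03 -43.   -10.99  11.39] yaw -0.2198 0.015860236775252723
[2] [496.95 -36.98 -11.01  10.83] yaw -0.2203 0.006528254079648743
[0, 1, 2] [497.41 -37.49 -11.02  12.6 ] yaw -0.2204 0.03661630197838095
```

View pics/ov.png

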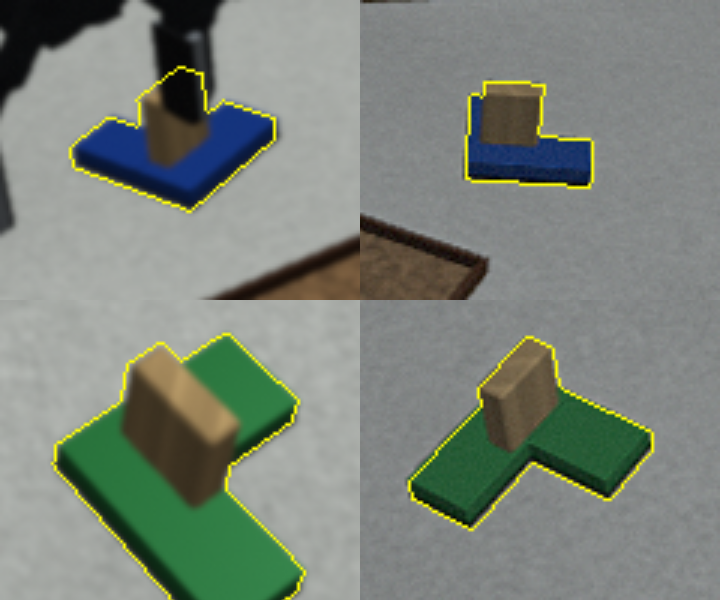

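Both overlays follow the painted outlines closely. The grips are blue at (436,-256) and green at (620,250), and the tray is at (498,-39) with yaw -0.22. Now I'll work out the move to hover over blue.

```bash
cat >> h.py <<'E'
from scipy.spatial.transform import Rotation as Ro
def delta(s,x,y,z,yaw):
    R0=Ro.from_euler('xyz',s['eef_rot']);T=Ro.from_euler('xyz',[np.pi,0,yaw])
    d=R0.inv().apply(np.array([x,y,z])-s['position'])/10
    print('clock',round(s['clock'],2),'pos',np.round(s['position'],1),'rpy',np.round(s['eef_rot'],4),'F',np.round(s['wrist_force'],1),'grip',round(s['grip_width'],3))
    print('shift cm',d.round(2),'turn deg',np.degrees((R0.inv()*T).as_rotvec()).round(1))
E
python3 - <<'E'
from station import *
from h import *
cs=[camera_info('scene'),camera_info('side')]
print('mug',ray(cs[0],(170,235),0),ray(cs[1],(310,182),0))
s=get_state();delta(s,436,-256,330,.197)
w=camera_info('wrist');R=cv2.Rodrigues(w['rvec'])[0];o=-R.T@w['tvec'];print(o-s['position'],R[2])
E
```

```text
mug [ 651.13112149 -241.37196225    0.        ] [ 623.57928922 -242.2752048     0.        ]
clock 1.15 pos [675.   -0.  404.7] rpy [-3.1416  0.      1.5708] F [0.5 0.1 0.8] grip 0.998
shift cm [-25.6  -23.9    7.47] turn deg [-0.   0.  78.7]
[ -1.24651491  66.4573164  -30.27683862] [-2.08783014e-04 -2.58074053e-01 -9.66125116e-01]
```

```bash
python3 -m crank '[[[-25.6,-23.9,7.5,0,0,78.7],[-25.6,-23.9,7.5,0,0,78.7],[-25.6,-23.9,7.5,0,0,78.7],[-25.6,-23.9,7.5,0,0,78.7],[-25.6,-23.9,7.5,0,0,78.7],[-25.6,-23.9,7.5,0,0,78.7],[-25.6,-23.9,7.5,0,0,78.7],[-25.6,-23.9,7.5,0,0,78.7],[-25.6,-23.9,7.5,0,0,78.7],[-25.6,-23.9,7.5,0,0,78.7]]]' 1
cat > look.py <<'E'
import sys
from station import *
from h import *
n,tag,x,y=sys.argv[1],sys.argv[2],float(sys.argv[3]),float(sys.argv[4])
c=camera_info('wrist');im=get_image('wrist')
d=silhouettes(f'stamp_{n}_grip','wrist');k=mark_of(f'stamp_{n}_grip','wrist')
for e in k: print('mark',round(e['score'],2),np.round(e['uv'],1),ray(c,e['uv'],40).round(1))
print([(round(e['score'],2),np.round(e['uv']),e['mask'].sum()) for e in d])
f=fit([c],[d[0]['mask'].astype(float)],(x,y));print('fit',np.round(f,3))
r=(render(c,(f[0],f[1],40,f[2]))>.5).astype(np.uint8)
cv2.drawContours(im,cv2.findContours(r,0,1)[0],-1,(0,255,255),1)
cv2.imwrite(f'pics/{tag}.png',im)
delta(get_state(),f[0],f[1],198,float(sys.argv[5]) if len(sys.argv)>5 else f[2])
E
python3 look.py blue b1 436 -256
```

```text
clock: 2.4
position: [436.1, -255.9, 329.7]
eef_rot: [3.142, -0.0, 0.199]
wrist_force: [-1.2, 0.0, -0.2]
grip_width: 0.998
[(0.88, array([318., 222.]), np.int64(8594))]
fit [ 434.54  -252.004   -2.959    0.976]
clock 2.55 pos [ 436.1 -255.9  329.7] rpy [3.1416e+00 1.0000e-04 1.9830e-01] F [0.2 0.5 1.1] grip 1.004
shift cm [-0.07 -0.41 13.17] turn deg [  -0.     0.  -179.1]
```

View pics/b1.png

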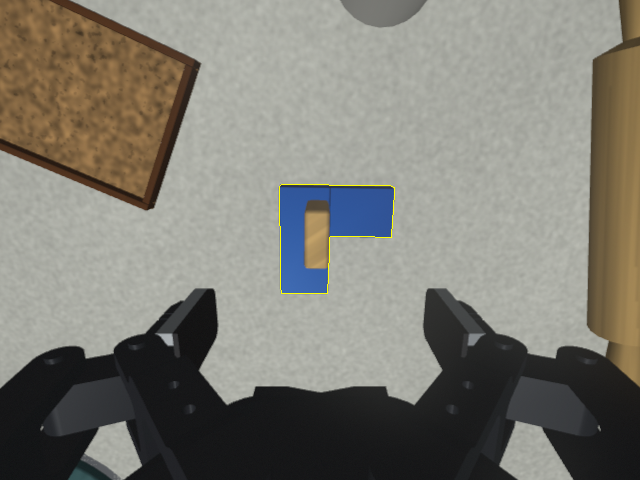

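The wrist view fits blue at IoU 0.976, with the grip at (316,235), about 4 mm off the jaw centre. Descending on the corrected pose.

```bash
python3 -m crank '[[[-0.1,-0.4,5,0,0,0.9],[-0.1,-0.4,10,0,0,0.9],[-0.1,-0.4,12.5,0,0,0.9],[-0.1,-0.4,13.2,0,0,0.9],[-0.1,-0.4,13.2,0,0,0.9]]]' 1
python3 -m crank '[[[0,0,0,0,0,0],[0,0,0,0,0,0],[0,0,0,0,0,0],[0,0,0,0,0,0],[0,0,0,0,0,0],[0,0,0,0,0,0]]]' -1 50
```

```text
clock: 3.18
position: [434.5, -252.4, 198.3]
eef_rot: [3.141, -0.0, 0.182]
wrist_force: [-0.8, 0.0, -0.4]
grip_width: 1.002
clock: 3.92
position: [434.4, -252.4, 198.2]
eef_rot: [3.141, -0.0, 0.181]
wrist_force: [-1.3, 0.9, 5.6]
grip_width: 0.202
```

```bash
python3 - <<'E'
from station import *
from h import *
delta(get_state(),475,-165,350,1.351)
E
```

```text
clock 3.92 pos [ 434.4 -252.4  198.2] rpy [ 3.1412e+00 -4.0000e-04  1.8150e-01] F [-1.3  0.9  5.6] grip 0.202
shift cm [  5.58  -7.85 -15.19] turn deg [  0.  -0. -67.]
```

```bash
python3 -m crank '[[[0,0,-0.5,0,0,0],[0,0,-3,0,0,0],[0,0,-8,0,0,0],[5.6,-7.85,-15.2,0,0,-67],[5.6,-7.85,-15.2,0,0,-67],[5.6,-7.85,-15.2,0,0,-67],[5.6,-7.85,-15.2,0,0,-67],[5.6,-7.85,-15.2,0,0,-67],[5.6,-7.85,-15.2,0,0,-67],[5.6,-7.85,-15.2,0,0,-67],[5.6,-7.85,-15.2,0,0,-67],[5.6,-7.85,-15.2,0,0,-67]]]'
cat > tray.py <<'E'
import sys
from station import *
from h import *
tag=sys.argv[1];seed=tuple(map(int,sys.argv[2:4]))
c=camera_info('wrist');im=get_image('wrist');s=get_state()
print('clock',s['clock'],s['position'].round(1),s['eef_rot'].round(4),s['wrist_force'].round(1),s['grip_width'])
hsv=cv2.cvtColor(im,cv2.COLOR_BGR2HSV)
m=((hsv[...,1]>80)&((hsv[...,0]<25)|(hsv[...,0]>170))).astype(np.uint8)
n,l=cv2.connectedComponents(m);mm=(l==l[seed[1],seed[0]]).astype(np.uint8)
ct=max(cv2.findContours(mm,0,1)[0],key=cv2.contourArea);m2=np.zeros_like(mm);cv2.fillPoly(m2,[cv2.convexHull(ct)],1)
top=int(sys.argv[4]) if len(sys.argv)>4 else 480
def cost(q):
    r=render(c,(q[0],q[1],0,q[2]/50),2,[box(-63.5,63.5,-88.5,88.5,0,q[3])])[:top];M=m2[:top]
    return 1-np.minimum(r,M).sum()/np.maximum(r,M).sum()
x0=np.array([497,-38,-11,12.])
r=minimize(cost,x0,method='Nelder-Mead',options=dict(initial_simplex=x0+np.vstack([np.zeros(4),np.eye(4)*6]),xatol=.05,fatol=1e-5))
q=r.x;print('tray',q.round(2),'yaw',round(q[2]/50,4),'iou',1-r.fun)
rr=(render(c,(q[0],q[1],0,q[2]/50),2,[box(-63.5,63.5,-88.5,88.5,0,q[3])])>.5).astype(np.uint8)
cv2.drawContours(im,cv2.findContours(rr,0,1)[0],-1,(0,255,255),1)
a=q[2]/50
P=[[q[0]+x*np.cos(a)-y*np.sin(a),q[1]+x*np.sin(a)+y*np.cos(a),q[3]-10] for x,y in((-57.5,-82.5),(57.5,-82.5),(57.5,82.5),(-57.5,82.5))]
cv2.polylines(im,[proj(c,P).round().astype(np.int32)],True,(255,255,0),1)
cv2.imwrite(f'pics/{tag}.png',im)
E
python3 tray.py t1 320 120
```

```text
clock: 5.42
position: [475.1, -165.0, 349.6]
eef_rot: [-3.141, -0.0, 1.35]
wrist_force: [0.9, 0.5, -2.2]
grip_width: 0.207
clock 5.475 [ 475.1 -164.9  349.7] [-3.1414 -0.      1.3499] [-0.6 -0.3 -1.6] 0.2025166454308521
tray [498.38 -36.31 -11.06  11.18] yaw -0.2213 iou 0.9966365771107307
```

View pics/t1.png

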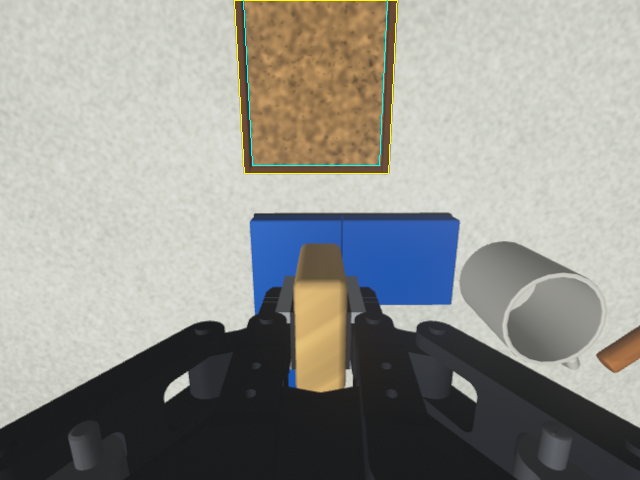

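```bash
cat > held.py <<'E'
import sys
from station import *
from h import *
c=camera_info('wrist');im=get_image('wrist');s=get_state();x,y,z=s['position'];w=s['eef_rot'][2]
col=sys.argv[1];dz=float(sys.argv[2]);a=w+float(sys.argv[3])
p=(x,y,z-dz,a)
b,g,r=[im[...,i].astype(int) for i in range(3)]
m=((b>60)&(b>1.6*r)&(b>1.4*g)) if col=='blue' else ((g>50)&(g>1.6*r)&(g>1.4*b))
m=m.astype(np.uint8);n,l,st,_=cv2.connectedComponentsWithStats(m);m=(l==1+np.argmax(st[1:,4])).astype(float)
R=int(sys.argv[4])
def cost(q):
    rr=render(c,(x+q[0],y+q[1],z-dz,a+q[2]/50),2)[:R];M=m[:R];return 1-np.minimum(rr,M).sum()/np.maximum(rr,M).sum()
q=minimize(cost,[0,0,0],method='Nelder-Mead',options=dict(initial_simplex=[[0,0,0],[4,0,0],[0,4,0],[0,0,4]],xatol=.05,fatol=1e-5))
print('held offset world',q.x[:2].round(2),'deg',np.degrees(q.x[2]/50).round(2),'iou',1-q.fun, 'nominal',1-cost([0,0,0]))
E
python3 held.py blue 158.2 3.14159 240
python3 - <<'E'
from station import *
from h import *
def place(t,k):
    a=t[2];l={'b':(-15.5,41.2),'g':(15.5,-41.2)}[k]
    return t[0]+l[0]*np.cos(a)-l[1]*np.sin(a),t[1]+l[0]*np.sin(a)+l[1]*np.cos(a)
t=(498.2,-36.5,-.2208)
print(place(t,'b'),place(t,'g'))
delta(get_state(),*place(t,'b'),215,-.2208+np.pi/2)
E
```

```text
held offset world [-1.48  1.03] deg -0.03 iou 0.9868965064146857 nominal 0.914939997252642
(np.float64(492.0995235931558), np.float64(7.0944284009956675)) (np.float64(504.30047640684415), np.float64(-80.09442840099567))
clock 5.53 pos [ 475.1 -165.   349.7] rpy [-3.1415 -0.      1.3501] F [ 0.5 -0.5 -1.9] grip 0.208
shift cm [17.16 -2.11 13.47] turn deg [-0. -0.  0.]
```

```bash
python3 -m crank '[[[6,-0.7,3,0,0,0],[12,-1.4,6,0,0,0],[17.1,-1.95,9,0,0,0],[17.1,-1.95,12,0,0,0],[17.1,-1.95,13.5,0,0,0],[17.1,-1.95,14,0,0,0],[17.1,-1.95,14.3,0,0,0],[17.1,-1.95,14.3,0,0,0]]]'
python3 -m crank '[[[0,0,0.2,0,0,0],[0,0,0.3,0,0,0],[0,0,0.4,0,0,0],[0,0,0.4,0,0,0]]]'
python3 - <<'E'
from station import *
import cv2
for n in('scene','side'): cv2.imwrite(f'pics/p1{n}.png',get_image(n))
s=get_state();print(s['position'],s['wrist_force'])
E
```

```text
clock: 6.52
position: [493.6, 5.7, 207.4]
eef_rot: [3.141, -0.0, 1.35]
wrist_force: [0.6, 0.4, -1.9]
grip_width: 0.208
clock: 7.02
position: [493.4, 6.2, 202.6]
eef_rot: [-3.141, 0.0, 1.351]
wrist_force: [-0.7, 0.2, -2.8]
grip_width: 0.207
[493.44485099   6.18982265 202.73534038] [-0.40531809  0.95427278 -1.8657979 ]
```

```bash
python3 -m crank '[[[0,0,0.1,0,0,0],[0,0,0.1,0,0,0]]]'
python3 -m crank '[[[0,0,0.1,0,0,0],[0,0,0.1,0,0,0]]]'
python3 - <<'E'
import cv2,numpy as np
a=cv2.imread('pics/p1scene.png')[170:310,230:410];b=cv2.imread('pics/p1side.png')[170:310,260:440]
cv2.imwrite('pics/p1.png',np.hstack([cv2.resize(a,None,fx=2.2,fy=2.2),cv2.resize(b,None,fx=2.2,fy=2.2)]))
E
```

```text
clock: 7.38
position: [493.5, 6.2, 202.1]
eef_rot: [3.141, -0.0, 1.351]
wrist_force: [-3.5, 0.8, 4.8]
grip_width: 0.205
clock: 7.62
position: [493.5, 6.2, 202.1]
eef_rot: [3.141, 0.0, 1.351]
wrist_force: [-12.0, 1.0, 18.9]
grip_width: 0.208
```

View pics/p1.png

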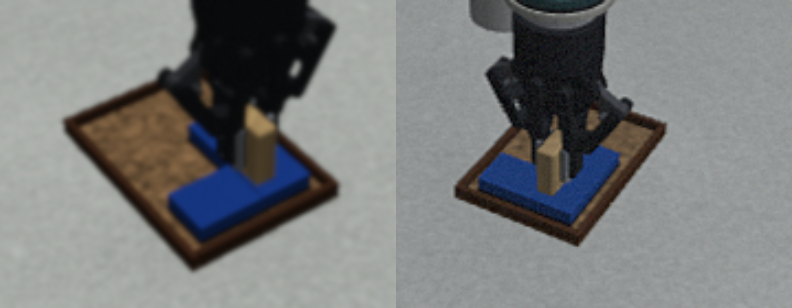

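It touched down inside the tray with clear gaps. I'll take the pressure off, then release.

```bash
python3 -m crank '[[[0,0,-0.1,0,0,0],[0,0,-0.1,0,0,0]]]'
python3 -m crank '[[[0,0,-0.05,0,0,0],[0,0,-0.05,0,0,0],[0,0,-0.05,0,0,0],[0,0,-0.05,0,0,0],[0,0,-0.05,0,0,0],[0,0,-0.05,0,0,0]]]' 1
python3 - <<'E'
from station import *
from h import *
delta(get_state(),615,200,340,1.355)
E
```

```text
clock: 7.88
position: [493.5, 6.2, 202.1]
eef_rot: [3.141, -0.0, 1.351]
wrist_force: [-5.3, 0.2, 7.2]
grip_width: 0.202
clock: 8.62
position: [493.4, 6.2, 202.2]
eef_rot: [3.142, 0.0, 1.351]
wrist_force: [0.2, -0.0, -0.3]
grip_width: 0.999
clock 8.62 pos [493.4   6.2 202.2] rpy [3.1416 0.     1.3509] F [ 0.2 -0.  -0.3] grip 0.999
shift cm [ 21.57   7.64 -13.78] turn deg [ 0.   0.  -0.2]
```

```bash
python3 -m crank '[[[0,0,-4,0,0,0],[0,0,-9,0,0,0],[6,1.6,-12.8,0,0,0],[12,3.2,-12.8,0,0,0],[18,4.8,-12.8,0,0,0],[24,6.4,-12.8,0,0,0],[26.6,7,-12.8,0,0,0],[26.6,7,-12.8,0,0,0]]]'
python3 look.py green g1 620 250
```

```text
clock: 9.62
position: [620.2, 252.5, 329.3]
eef_rot: [-3.141, 0.0, 1.353]
wrist_force: [-0.3, -0.0, 0.3]
grip_width: 0.999
mark 0.62 [316.9 235. ] [615.6 251.7  40. ]
[(0.63, array([318., 223.]), np.int64(9025))]
fit [618.315 252.883   1.352   0.974]
clock 9.78 pos [619.6 249.9 330.1] rpy [-3.1413e+00  3.0000e-04  1.3507e+00] F [-0.4  0.2  0.1] grip 1.002
shift cm [ 0.26 -0.18 13.21] turn deg [-0.   0.  -0.1]
```

View pics/g1.png

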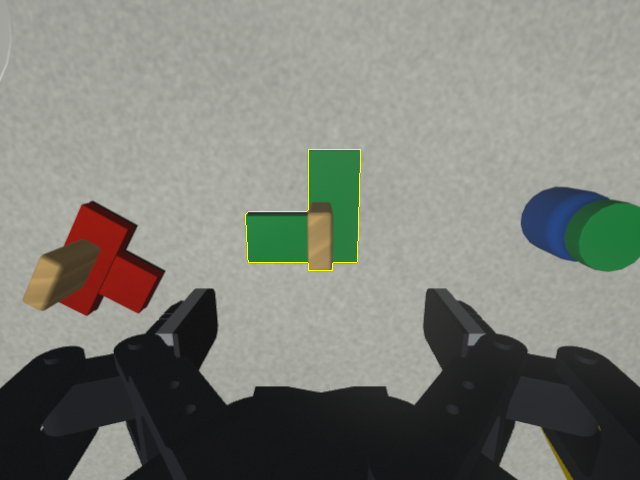

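Green fits at IoU 0.974, and the red T sits well to the left of the finger sweep. Descending.

```bash
python3 -m crank '[[[0.25,-0.2,5,0,0,0],[0.25,-0.2,10,0,0,0],[0.25,-0.2,12.5,0,0,0],[0.25,-0.2,13.2,0,0,0],[0.25,-0.2,13.2,0,0,0],[0.25,-0.2,13.2,0,0,0]]]' 1
python3 -m crank '[[[0,0,0,0,0,0],[0,0,0,0,0,0],[0,0,0,0,0,0],[0,0,0,0,0,0],[0,0,0,0,0,0],[0,0,0,0,0,0]]]' -1 50
python3 - <<'E'
from station import *
from h import *
delta(get_state(),460,-215,350,1.3503)
E
```

```text
clock: 10.52
position: [618.7, 253.3, 200.0]
eef_rot: [3.14, -0.001, 1.351]
wrist_force: [0.2, 0.8, -0.3]
grip_width: 0.999
clock: 11.28
position: [618.4, 253.4, 198.4]
eef_rot: [3.141, -0.0, 1.351]
wrist_force: [0.8, 0.2, 4.4]
grip_width: 0.205
clock 11.28 pos [618.4 253.4 198.4] rpy [ 3.1413e+00 -2.0000e-04  1.3509e+00] F [0.8 0.2 4.4] grip 0.205
shift cm [-49.17  -5.24 -15.17] turn deg [ 0. -0.  0.]
```

```bash
python3 -m crank '[[[0,0,-0.5,0,0,0],[0,0,-3,0,0,0],[0,0,-8,0,0,0],[-5,-0.6,-13,0,0,0],[-11,-1.2,-15.2,0,0,0],[-17,-1.9,-15.2,0,0,0],[-23,-2.5,-15.2,0,0,0],[-29,-3.2,-15.2,0,0,0],[-35,-3.9,-15.2,0,0,0],[-41,-4.6,-15.2,0,0,0],[-44,-4.9,-15.2,0,0,0],[-44,-4.9,-15.2,0,0,0]]]'
python3 -m crank '[[[0,0,0,0,0,0],[0,0,0,0,0,0]]]'
python3 tray.py t2 270 158
python3 held.py green 158.3 0 300
```

```text
clock: 12.78
position: [473.8, -166.9, 350.2]
eef_rot: [-3.141, 0.0, 1.348]
wrist_force: [-0.8, -0.4, -2.9]
grip_width: 0.201
clock: 13.02
position: [474.8, -164.6, 350.1]
eef_rot: [-3.141, -0.0, 1.352]
wrist_force: [-0.7, 0.2, -2.4]
grip_width: 0.202
clock 13.075 [ 474.8 -164.6  350.2] [-3.1414e+00 -1.0000e-04  1.3522e+00] [ 0.2  0.1 -2.7] 0.20741927554446948
tray [498.83 -33.83 -10.95  11.14] yaw -0.219 iou 0.9652201769024308
held offset world [ 8.64 -8.  ] deg 15.82 iou 0.6196501833362346 nominal 0.5488246031794305
```

View pics/t2.png

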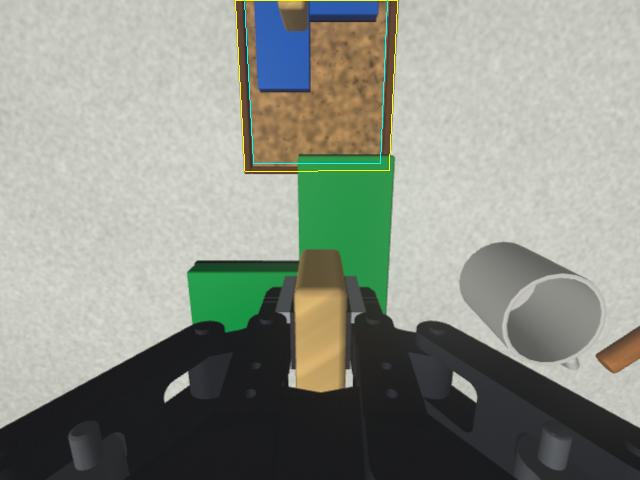

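```bash
python3 held.py green 158.3 0 245
python3 - <<'E'
from station import *
from h import *
c=camera_info('wrist');im=get_image('wrist')
b,g,r=[im[...,i].astype(int) for i in range(3)]
m=((b>60)&(b>1.6*r)&(b>1.4*g))[:150].astype(float)
n=L[:2]
def cost(q):
    rr=render(c,(q[0],q[1],44,q[2]/50),2,n)[:150]
    gp=render(c,(q[0],q[1],44,q[2]/50),2,L[2:])[:150]<.5
    return 1-(np.minimum(rr,m)*gp).sum()/(np.maximum(rr,m)*gp).sum()
x0=np.array([492,7,-1.791*50])
q=minimize(cost,x0,method='Nelder-Mead',options=dict(initial_simplex=x0+np.vstack([np.zeros(3),4*np.eye(3)]),xatol=.05,fatol=1e-5))
print(q.x[:2].round(2),q.x[2]/50,1-q.fun)
s=get_state();delta(s,504.3,-80.1,215,1.35)
E
```

```text
held offset world [-1.62 -0.99] deg 0.16 iou 0.9783313015496471 nominal 0.8919421189919639
[492.47   9.74] -1.78126471553155 0.9780381609122776
clock 13.22 pos [ 474.8 -164.8  350.1] rpy [-3.1414 -0.      1.3518] F [ 0.7 -0.2 -2.1] grip 0.205
shift cm [ 8.91  1.05 13.51] turn deg [-0.  -0.   0.1]
```

```bash
python3 -m crank '[[[4.5,0.6,0,0,0,0],[9,1.2,2,0,0,0],[9,1.2,6,0,0,0],[9,1.2,10,0,0,0],[9,1.2,12.5,0,0,0],[9,1.2,12.8,0,0,0],[9,1.2,12.8,0,0,0],[9,1.2,12.8,0,0,0]]]'
python3 - <<'E'
from station import *
import cv2,numpy as np
a=get_image('scene')[170:310,230:410];b=get_image('side')[170:310,260:440]
cv2.imwrite('pics/p2.png',np.hstack([cv2.resize(a,None,fx=2.2,fy=2.2),cv2.resize(b,None,fx=2.2,fy=2.2)]))
cv2.imwrite('pics/p2w.png',get_image('wrist'))
E
```

```text
clock: 14.22
position: [506.3, -80.2, 223.6]
eef_rot: [3.14, -0.0, 1.351]
wrist_force: [-0.3, -0.5, -3.0]
grip_width: 0.203
```

View pics/p2.png

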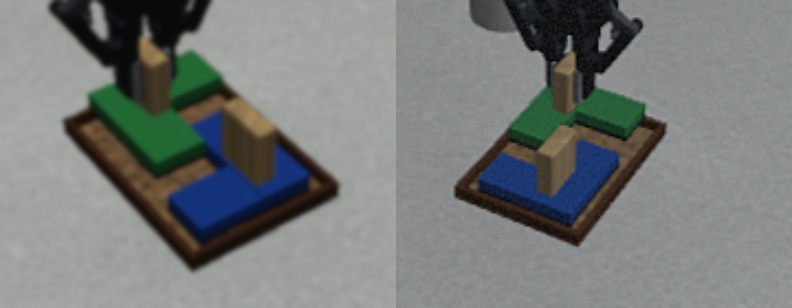

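View pics/p2w.png

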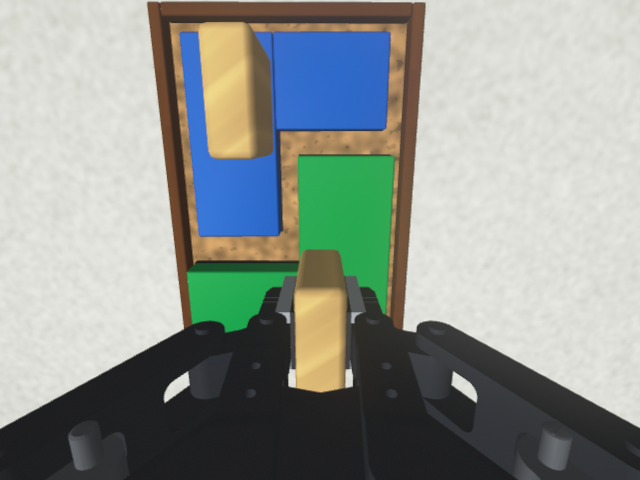

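The wrist view shows blue flat in the top-left corner and green hovering in its own slot, with gaps on every side. Lowering slowly.

```bash
python3 -m crank '[[[0,0,0.8,0,0,0],[0,0,1.4,0,0,0],[0,0,1.6,0,0,0],[0,0,1.8,0,0,0],[0,0,1.9,0,0,0],[0,0,1.9,0,0,0]]]'
python3 -m crank '[[[0,0,0.05,0,0,0],[0,0,0.1,0,0,0],[0,0,0.1,0,0,0]]]'
```

```text
clock: 15.12
position: [505.9, -80.1, 203.2]
eef_rot: [3.142, 0.0, 1.351]
wrist_force: [-1.1, -0.1, -1.1]
grip_width: 0.206
clock: 15.5
position: [505.9, -80.2, 202.4]
eef_rot: [3.141, 0.0, 1.351]
wrist_force: [-1.4, -0.3, 1.1]
grip_width: 0.202
```

```bash
python3 -m crank '[[[0,0,0.05,0,0,0],[0,0,0.05,0,0,0]]]'
python3 -m crank '[[[0,0,0,0,0,0],[0,0,0,0,0,0],[0,0,0,0,0,0],[0,0,0,0,0,0],[0,0,0,0,0,0],[0,0,0,0,0,0]]]' 1
python3 -m crank '[[[0,0,-2,0,0,0],[0,0,-6,0,0,0],[-4,0,-12,0,0,0],[-8,0,-16,0,0,0],[-8,0,-18,0,0,0],[-8,0,-18,0,0,0],[-8,0,-18,0,0,0]]]'
python3 - <<'E'
from station import *
import cv2,numpy as np
a=get_image('scene')[170:350,230:560];b=get_image('side')[170:410,200:440]
cv2.imwrite('pics/p3.png',np.hstack([cv2.resize(a,(440,240)),cv2.resize(b,(240,240))]))
cv2.imwrite('pics/p3w.png',get_image('wrist'))
E
```

```text
clock: 15.75
position: [506.0, -80.1, 202.4]
eef_rot: [3.141, 0.0, 1.351]
wrist_force: [-5.8, 2.1, 9.0]
grip_width: 0.206
clock: 16.5
position: [505.9, -80.1, 201.7]
eef_rot: [-3.142, 0.0, 1.351]
wrist_force: [-0.0, -0.3, 0.2]
grip_width: 0.999
clock: 17.38
position: [488.3, -157.8, 381.3]
eef_rot: [-3.141, -0.0, 1.351]
wrist_force: [0.2, 0.3, -0.2]
grip_width: 1.001
```

View pics/p3.png

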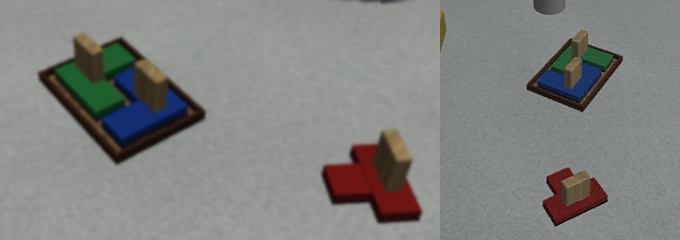

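View pics/p3w.png

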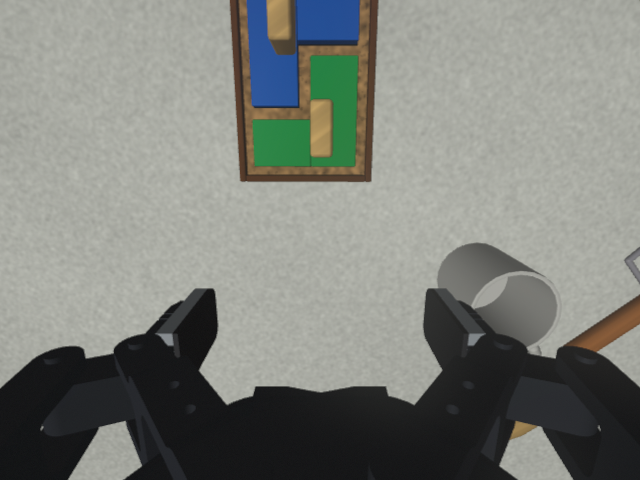

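Both Ls are down with cork showing between them. I'll take one wider look to check every gap and that they lie flat.

```bash
python3 -m crank '[[[6,0,0,0,0,0],[9,0,0,0,0,0],[9,0,0,0,0,0],[9,0,0,0,0,0]]]'
python3 - <<'E'
from station import *
from h import *
c=camera_info('wrist');im=get_image('wrist');raw=im.copy()
for n,p0 in(('blue',(493,7)),('green',(505,-80))):
    d=silhouettes(f'stamp_{n}_grip','wrist')
    f=fit([c],[d[0]['mask'].astype(float)],p0,44);print(n,round(d[0]['score'],2),np.round(f,3))
    a=-.2205;v=np.array(f[:2])-[498.2,-36.5];print(' tray frame',(v[0]*np.cos(a)+v[1]*np.sin(a)).round(1),(-v[0]*np.sin(a)+v[1]*np.cos(a)).round(1),'yaw',round(f[2]-a,3))
    r=(render(c,(f[0],f[1],44,f[2]))>.5).astype(np.uint8)
    cv2.drawContours(im,cv2.findContours(r,0,1)[0],-1,(0,255,255),1)
cv2.imwrite('pics/f.png',cv2.resize(im[0:300,180:440],None,fx=2,fy=2))
E
```

```text
clock: 18.02
position: [508.1, -70.4, 381.2]
eef_rot: [-3.141, 0.0, 1.352]
wrist_force: [-0.2, -0.2, 0.0]
grip_width: 1.001
blue 0.78 [492.738   8.615  -1.789   0.985]
 tray frame -15.2 42.8 yaw -1.568
green 0.94 [504.693 -80.275   1.35    0.974]
 tray frame 15.9 -41.3 yaw 1.571
```

View pics/f.png

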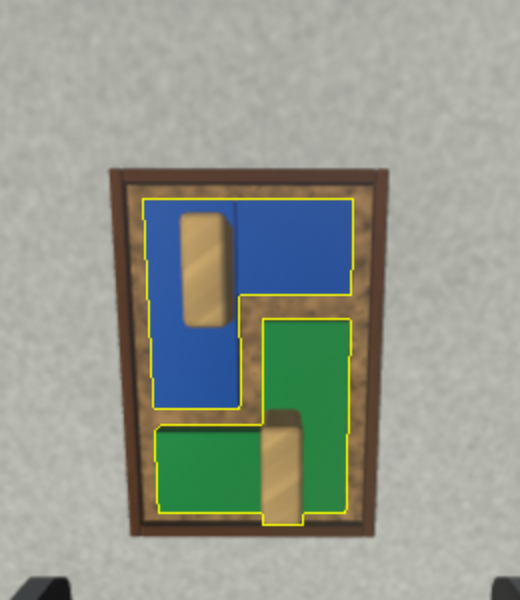

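The picture shows both Ls interlocked and flat, with cork visible on every side. Both are within 2 mm of the intended layout.

```bash
python3 -c "from station import *; print(job_done())"
```

```text
the job is handed in; nothing more can be done
None
```

Both L-shaped stamps are in the tray, interlocked half a turn apart, and the job was handed in at about 18 s of the 58 s allowed. I lowered each onto the cork until the wrist force rose, with peaks of about 19 N for blue and 9 N for green. Then I opened the gripper and backed off.

- **Position:** the last wrist view put both grips within 2 mm and 0.2° of the planned layout, with cork showing on every side. Both stamps fit as flat on the floor, grip up.
- **Red stamp:** I moved nothing near it, and it looks unmoved in the pictures, though I didn't re-measure it at the end.
- **Checks that disagreed:**
  - The scene and side cameras differed from the wrist camera by about 5 mm on the tray, so I used the wrist view.
  - The stamps touched down about 2 mm higher than I expected from the tray fit.
  - My first fit of green in the gripper failed because the fingers hid part of it. A second fit on the visible part worked.

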